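# Read the carton label at the food pantry packing table

## Robot

A 7-joint arm with a two-finger parallel gripper is mounted at the origin on the work surface. World frame = base frame: x ahead of the robot, y to its left, z up, the work surface at z = 0. Lengths are in mm, angles in rad, forces in N, time in s.
With the tool pointing down it reaches from about 425 to 975 mm from the base axis. Payload 16.7 kg.
Tool frame: the origin (TCP) lies on the centre line of the jaws, within the pads' length; the fingertips stand 19 mm ahead of it and the grasp point (between the pads) is the TCP; z points along the fingers, y is the direction in which the jaws open and shut (so a half turn about z gives the same grasp; the last joint's range is limited). The gripper opens to 85 mm and grips with 20 to 120 N. Pads are 22 mm wide; open, the fingers measure 114 mm over their backs; the gripper's body (76 mm by 85 mm) begins 54 mm behind the grasp point. The pads swing forward as they close: fully open they stand 13 mm farther back than shut.
Start: joints at [1.004, 0.426, 0.074, 1.606, -0.034, 1.111, -0.067], TCP at [273.23, -617.189, 250.302] pointing down, gripper open.
Joint ranges: [-2.85, 2.85], [-0.5, 2.14], [-1.23, 1.37], [0.21, 2.46], [-1.02, 4.16], [0.16, 2.05], [-2.73, 2.73]. Speed limits (rad/s): [1.89, 1.89, 2.39, 2.39, 3.01, 3.01, 3.01].

## Interface

Orientations are given as a unit quaternion [x, y, z, w].
In Python, from rig import r gives the robot as it stands.
- The arm moves only by the tool servo_tool, never from a script. Its argument "targets" is a list of rows, each a list of 6 numbers: the shift along the tool's x, y, z in cm, then the turn, a rotation vector about the tool's x, y, z in rad. In form: [[tx, ty, tz, wx, wy, wz], ...]. A call has 1 to 20 rows; each row is the pose to reach, as a shift and turn from the pose commanded when the call began, along the tool's axes at that moment; what a row does not reach only later rows make up. A row lasts 1/8 s, in which the tool goes at most 62.5 mm and 10.7 degrees, less where a joint would pass 70% of its speed; a pose out of reach is approached as far as the arm can. A call with a gripper value outside its range is refused whole. "gripper" is the closure, from -1 (fully open) to 1 (shut), set as the call begins (left out, the last holds). The fingers move at their own pace and stop on an object; "force" is the grip in N (left out, the last holds). Time passes only in rows, so rows that repeat a pose let the fingers close. It gives the time, the measured TCP pose, the force and the opening at its end, in the units of the state.
- r.sense(): the state, without advancing time (a new reading comes with each control period).
- r.grab_frame(name): name is "scene" or "top" or "wrist"; returns a dict with "color" (384x512x3 uint8, red, green, blue), "fx", "fy", "cx", "cy" (pixels), "dist_coeffs" ([k1, k2, p1, p2, k3] as OpenCV has them; the pictures are not rectified), "T" (4x4, takes a point from camera to world coordinates). Camera axes: x right, y up, looking along -z (the intrinsics and any distortion apply to the point x, -y, -z); pixel columns grow to the right and rows downward; lengths in mm; the calibration is good to about 2 mm. A picture is of the moment at which its call begins. There is no depth.
- r.finish_job(): hands the job in, once; it reports no verdict.
The state is a dict: "t": time; "qpos": joint angles; "joint_vel": joint speeds; "effort": joint torques, N m; "eef_pos": TCP position; "eef_rot": TCP orientation; "force": force on the tool from outside, world axes, zero at the start; "wrist_torque": the same for the moment, N m; "finger_gap": opening from 0.0 (shut) to 1.0 (fully open).
Only numpy, scipy, OpenCV 4.12 (cv2) and the standard library are available. Lean on these libraries where they do the work, as an engineer would, in place of code of your own. Each camera call takes 0.05 s, during which the arm holds its last target.

## Task

Pull the drawer of the low grey drawer unit well open, take out the hand-held label reader lying in it and carry it over the row of tins and the jar, leaving them standing where they are. Hold the reader level above the striped label on top of the closed carton, its window (under the wide head) centred on the label about 3 cm up, its body running parallel to the stripes (either way round), and never let it touch the carton. Finish like that, still and with the reader held in the gripper: do not put it down or let go.

Things in the scene. Friction and masses are not known exactly. Their poses are not given: they have to be found in the camera images.
- unit: low grey drawer unit on the table, 280 deep (x) x 320 wide (y) x 100 high; fixed. Origin: centre of its underside; its front, with the one drawer, faces its own -x, towards the robot.
- unit_drawer0 (a joint): how far the drawer is pulled out, in m: 0 shut, 0.198 at its stop; it slides straight along the unit's own -x, light friction of 1 to 2 N, and stays where it is left. Its inner floor is 22 mm above the table, inside 235 (x) x 278 (y) mm, its side walls reach 78 mm above the table and its front panel 88 mm.
- unit_drawer0_handle (a point): middle of the drawer's handle, a level steel bar 11 mm thick and 120 mm long along the unit's y, 35 mm in front of the drawer's face (axis of the bar to the face) and 62 mm above the table; moves with the drawer.
- reader: grey hand-held label reader, about 0.2 kg, loose on the drawer floor, window down. Body 38 wide (y) x 38 high from x = -46 to +22 mm, then a wider head 58 wide x 36 high to x = +62. Origin: on the underside, 46 mm from the tail end; x points to the head, z up. Balance point at x = +13 mm. With the drawer open by 170 mm or more it lies clear of the unit's top.
- reader_window (a point): centre of the reader's window, in the underside of the head, 40 mm from the reader's origin along its x.
- case: closed brown cardboard carton, full and too heavy to move, 240 (x) x 180 (y) x 110 high. Origin: centre of its underside.
- label (a point): middle of the white label on the top face of the carton, 111 mm above the table, 30 mm from the middle of the top along the carton's -x. The label is 44 (x) x 80 (y) mm; its black stripes run along the carton's x. Axes as the carton's.
- can_a: blue-wrapped food tin standing in the row between the drawer unit and the carton, diameter 74, height 110, about 0.45 kg. Origin: centre of its underside. To be left standing where it is.
- can_b: white-wrapped food tin standing in the row between the drawer unit and the carton, diameter 74, height 110, about 0.45 kg. Origin: centre of its underside. To be left standing where it is.
- can_c: green-wrapped food tin standing in the row between the drawer unit and the carton, diameter 74, height 110, about 0.45 kg. Origin: centre of its underside. To be left standing where it is.
- jar: lidded amber glass jar standing in the same row, diameter 72, height 150, 0.5 kg. Origin: centre of its underside. To be left standing where it is.

How it is judged:
By the outcome, as a careful person would: the job done as asked, in the order asked, and still so for the second after the job is handed in, while the arm keeps its last pose, push and grip.
It also fails if it takes over 54 s, if anything falls off the work surface, if the arm or the gripper's body presses on something with over 40 N, if the wrist force passes 120 N, or if a joint passes its speed limit or range.

## Working session

There is one attempt and no reset: what is moved stays moved. The work goes in short steps, Python scripts to look and compute and a tool call to move; the robot and the scene stay as the last step left them, time stands still between calls to the robot, and variables do not carry over. Pictures are saved under pics/ and viewed, and the job is handed in when it is done.

Besides the shell and the picture viewer there is one more tool, called after ">>>" by a JSON object that holds its "fn" and its "kwargs", one argument or row to a line. servo_tool: Moves the arm, as the interface text tells. Its arguments: {"type":"object","properties":{"targets":{"type":"array"},"gripper":{"type":"number"},"force":{"type":"number"}},"required":["targets"]}

```bash
ls; mkdir -p pics; python3 - <<'E'
from rig import r
import cv2,numpy as np
print(r.sense())
for n in ["scene","top","wrist"]:
    f=r.grab_frame(n)
    cv2.imwrite(f"pics/{n}0.png",f["color"][:,:,::-1])
    np.savez(f"pics/{n}0.npz",**{k:np.array(v) for k,v in f.items()})
    print(n,f["fx"],f["fy"],f["cx"],f["cy"],f["dist_coeffs"],np.round(f["T"],3).tolist())
E
```

```text
pics
{'t': 0.0, 'qpos': array([ 1.00451892,  0.42674957,  0.07383758,  1.60661857, -0.03409925,
        1.1108046 , -0.06713132]), 'joint_vel': array([ 0.0009387 , -0.00117124, -0.0015369 , -0.00081228,  0.00034006,
       -0.00100701, -0.00024226]), 'effort': array([-9.03195796e-04, -9.49820566e+01,  3.76001000e+00, -4.63517439e+01,
        1.91290624e-02,  1.01202977e-02, -1.35964925e-05]), 'eef_pos': array([ 273.0736203 , -616.86835496,  249.59336408]), 'eef_rot': array([ 9.78370585e-01,  2.06858799e-01, -1.82443514e-04, -6.34827503e-04]), 'force': array([0.27746522, 0.11209391, 0.55303264]), 'wrist_torque': array([-0.00057307,  0.01362962, -0.02308858]), 'finger_gap': 0.9990183337541053}
scene 471.94369179966293 471.94369179966293 246.62494528484947 183.9943912831514 [-0.16059721  0.          0.          0.          0.        ] [[-0.616, -0.564, 0.55, 1154.575], [0.788, -0.45, 0.421, 436.015], [0.01, 0.692, 0.721, 812.511], [0.0, 0.0, 0.0, 1.0]]
top 377.6044777265379 377.6044777265379 255.53670384073243 192.5209159785084 [-0.07270813  0.          0.          0.          0.        ] [[0.009, 0.989, -0.147, 435.029], [-1.0, 0.013, 0.021, 23.145], [0.022, 0.147, 0.989, 1037.872], [0.0, 0.0, 0.0, 1.0]]
wrist 281.2665369713637 281.2665369713637 254.48517118765187 193.98859939166468 [-0.06317377  0.          0.          0.          0.        ] [[0.405, 0.866, 0.295, 349.399], [-0.914, 0.383, 0.13, -583.111], [-0.0, -0.322, 0.947, 373.432], [0.0, 0.0, 0.0, 1.0]]
```

View pics/scene0.png

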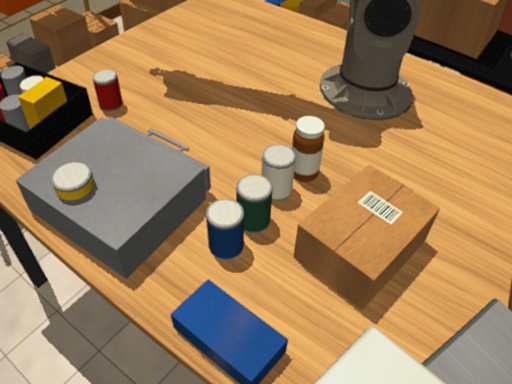

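View pics/top0.png

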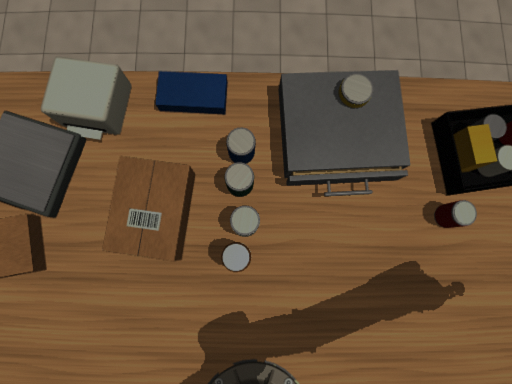

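View pics/wrist0.png

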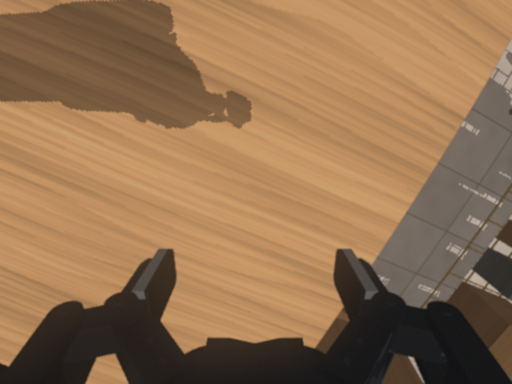

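The top view shows the unit at upper right with its handle bar at about (327..371, 193), the carton at left with its label at (144,219), and the row of cans and jar at columns ~240 from rows 140 to 258. A small tin stands on the unit's top (357,90).

```bash
cat > h.py <<'E'
import numpy as np,cv2
def K(f): return np.array([[float(f["fx"]),0,float(f["cx"])],[0,float(f["fy"]),float(f["cy"])],[0,0,1]])
def ray(f,uv):
    u=cv2.undistortPoints(np.array(uv,float).reshape(-1,1,2),K(f),np.array(f["dist_coeffs"],float)).reshape(-1,2)
    T=np.array(f["T"]); d=np.c_[u[:,0],-u[:,1],-np.ones(len(u))]@T[:3,:3].T
    return T[:3,3],d
def plane(f,uv,z):
    o,d=ray(f,uv); return o+d*((z-o[2])/d[:,2])[:,None]
def proj(f,P):
    T=np.array(f["T"]); c=(np.atleast_2d(P)-T[:3,3])@T[:3,:3]
    c=c*[1,-1,-1]
    return cv2.projectPoints(c.reshape(-1,1,3),np.zeros(3),np.zeros(3),K(f),np.array(f["dist_coeffs"],float))[0].reshape(-1,2)
def tri(f1,a,f2,b):
    o1,d1=ray(f1,a);o2,d2=ray(f2,b);d1=d1[0];d2=d2[0]
    s=np.linalg.lstsq(np.c_[d1,-d2],o2-o1,rcond=None)[0]
    p,q=o1+s[0]*d1,o2+s[1]*d2
    return (p+q)/2,np.linalg.norm(p-q)
E
python3 - <<'E'
import numpy as np,cv2
from h import *
t=np.load("pics/top0.npz");s=np.load("pics/scene0.npz")
im=cv2.imread("pics/top0.png")
a=cv2.resize(im[50:220,260:430],None,fx=4,fy=4,interpolation=cv2.INTER_CUBIC);cv2.imwrite("pics/unitz.png",a[:600])
a=cv2.resize(im[150:270,95:255],None,fx=5,fy=5,interpolation=cv2.INTER_CUBIC);cv2.imwrite("pics/casez.png",a[:600])
a=cv2.resize(cv2.imread("pics/scene0.png")[100:240,0:230],None,fx=3.4,fy=3.4,interpolation=cv2.INTER_CUBIC);cv2.imwrite("pics/unitsz.png",a[:600])
E
```

```text
(no output)
```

View pics/unitz.png

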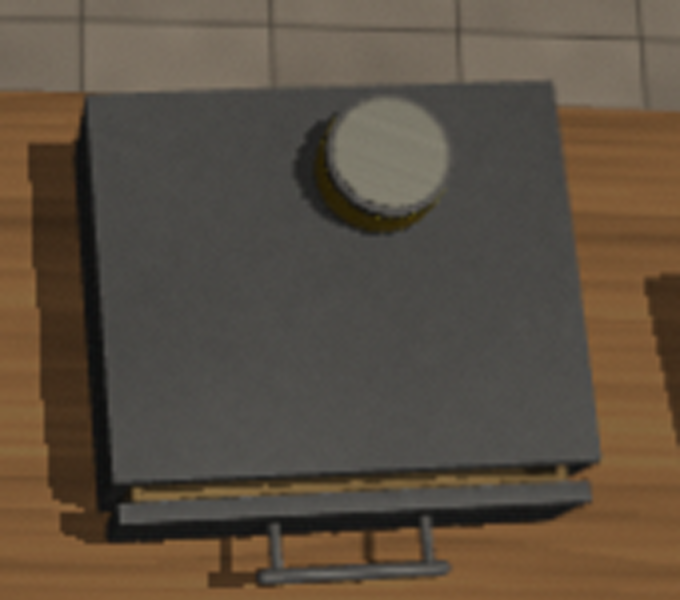

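View pics/casez.png

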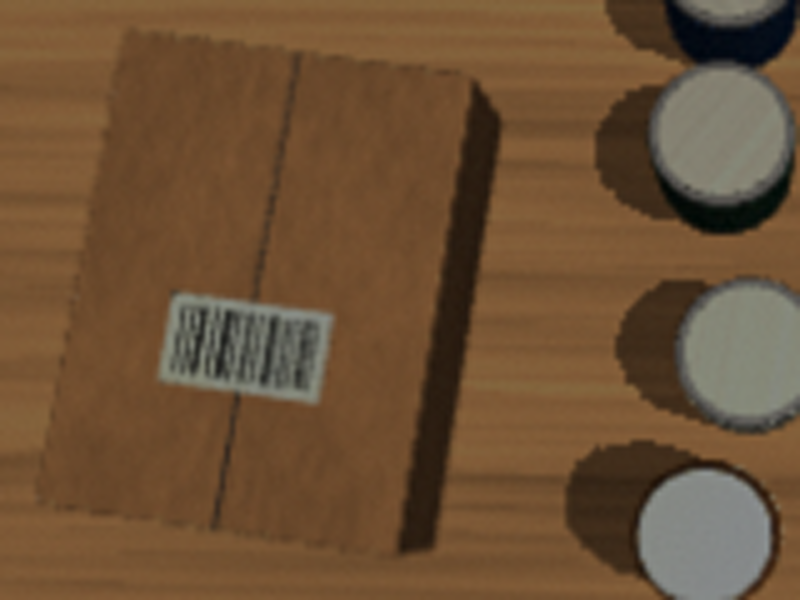

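View pics/unitsz.png

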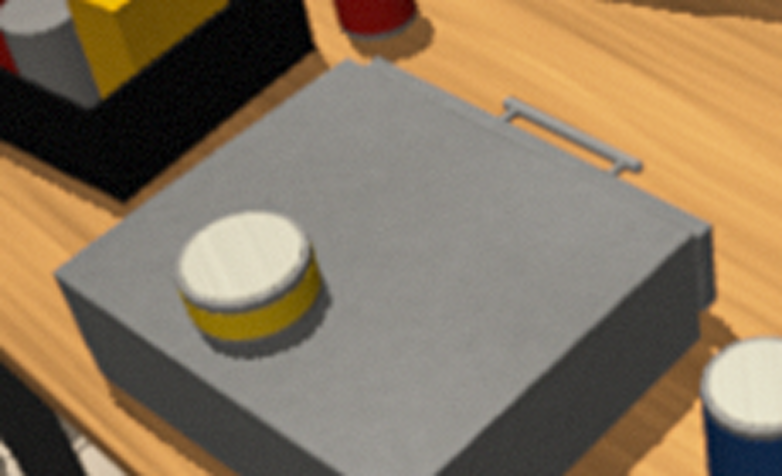

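```bash
python3 - <<'E'
import numpy as np,cv2
from h import *
np.set_printoptions(suppress=True,precision=1)
t=np.load("pics/top0.npz");s=np.load("pics/scene0.npz")
z=lambda p,k,o:(np.array(p,float)+.5)/k-.5+np.array(o)
H=plane(t,z([(259,577),(448,568)],4,(260,50)),62);print("handle",H,H.mean(0),np.linalg.norm(H[0]-H[1]),np.arctan2(*(H[0]-H[1])[:2]))
U=plane(t,z([(86,96),(553,82),(600,460),(113,484)],4,(260,50)),100);print("unit",U,U.mean(0),np.linalg.norm(U-np.roll(U,-1,0),axis=1))
for a,b in((0,3),(1,2)):
  d=U[a]-U[b];print("unit x yaw",np.arctan2(d[1],d[0]))
for a,b in((0,1),(3,2)):
  d=U[a]-U[b];print("unit yaw from y",np.arctan2(-d[0],d[1]))
L=plane(t,z([(176,294),(333,315),(318,404),(160,381)],5,(95,150)),111);print("label",L,L.mean(0),np.linalg.norm(L-np.roll(L,-1,0),axis=1))
C=plane(t,z([(126,31),(470,73),(400,552),(38,500)],5,(95,150)),110);print("case",C,C.mean(0),np.linalg.norm(C-np.roll(C,-1,0),axis=1))
for X in(L,C):
  for a,b in((0,3),(1,2)):
    d=X[a]-X[b];print("yaw x",np.arctan2(d[1],d[0]))
  for a,b in((0,1),(3,2)):
    d=X[a]-X[b];print("yaw y",np.arctan2(-d[0],d[1]))
# scene check of handle ends
hs=np.array([(510,102),(637,167)]);hs=z(hs,3.4,(0,100));print("scene handle",plane(s,hs,62)); 
print("cans z110",plane(t,[(240.5,139),(239.5,177),(244.8,219.5)],110),"jar",plane(t,[(236,257)],150))
P=proj(s,L.mean(0)[None]);print("label in scene",P)
E
```

```text
handle [[ 578.7 -178.3   62. ]
 [ 586.3 -305.1   62. ]] [ 582.5 -241.7   62. ] 126.97403393375292 -0.06000601633721297
unit [[ 895.   -61.6  100. ]
 [ 915.3 -380.   100. ]
 [ 652.7 -396.1  100. ]
 [ 631.6  -78.1  100. ]] [ 773.7 -228.9  100. ] [319.1 263.1 318.7 263.9]
unit x yaw 0.06281407561656525
unit x yaw 0.06125229853312151
unit yaw from y 0.0638528929857639
unit yaw from y 0.06615679795376724
label [[529.2 313.8 111. ]
 [519.8 235.4 111. ]
 [476.1 240.9 111. ]
 [486.2 319.4 111. ]] [502.8 277.4 111. ] [78.9 44.1 79.1 43.4]
case [[662.3 347.6 110. ]
 [642.6 172.4 110. ]
 [405.1 198.3 110. ]
 [427.2 376.9 110. ]] [534.3 273.8 110. ] [176.3 238.9 180.  236.9]
yaw x -0.1286772547665421
yaw x -0.12449256800219585
yaw y -0.11833353481176391
yaw y -0.12784025372974042
yaw x -0.12382927308550915
yaw x -0.10856781389550162
yaw y -0.11207357682952375
yaw y -0.12305409579354022
scene handle [[ 585.2 -307.1   62. ]
 [ 579.4 -184.5   62. ]]
cans z110 [[709.8  43.2 110. ]
 [611.6  44.2 110. ]
 [505.5  29.5 110. ]] jar [[415.   48.5 150. ]]
label in scene [[381.4 207.3]]
```

```bash
cat >> h.py <<'E'
from scipy.spatial.transform import Rotation as Ro
def tool(yyaw,tilt=0):
    "tool y at world yaw yyaw, z down leaning by tilt towards tool y dir"
    c,s=np.cos(yyaw),np.sin(yyaw); h=np.array([c,s,0]);Z=np.array([0,0,1.])
    z=-np.cos(tilt)*Z+np.sin(tilt)*h; y=np.cos(tilt)*h+np.sin(tilt)*Z
    return Ro.from_matrix(np.c_[np.cross(y,z),y,z])
def rel(p0,R0,p,R):
    return np.r_[R0.inv().apply(np.array(p)-p0)/10,(R0.inv()*R).as_rotvec()]
def cur():
    from rig import r
    s=r.sense();return s["eef_pos"],Ro.from_quat(s["eef_rot"]),s
E
python3 - <<'E'
from h import *
np.set_printoptions(suppress=True,precision=3)
p,R,s=cur()
T=tool(.063,.2)
bar=np.array([582.,-243,62])
tcp=bar-8*T.apply([0,0,1])
print(tcp, rel(p,R,bar-120*T.apply([0,0,1]),T))
E
```

```text
[ 580.414 -243.1     69.841] [ 41.147 -22.51    7.035  -0.176   0.121  -1.213]
```

>>> {"fn": "servo_tool", "kwargs": {
  "targets": [
    [3,-1.6,0.5,-0.013,0.009,-0.09],
    [6,-3.2,1,-0.025,0.017,-0.17],
    [9,-4.8,1.5,-0.038,0.026,-0.26],
    [12,-6.5,2,-0.05,0.035,-0.35],
    [15,-8.2,2.5,-0.063,0.043,-0.43],
    [18,-9.8,3,-0.075,0.052,-0.52],
    [21,-11.5,3.5,-0.088,0.06,-0.61],
    [24,-13.1,4,-0.1,0.07,-0.69],
    [27,-14.8,4.5,-0.113,0.078,-0.78],
    [30,-16.4,5,-0.126,0.087,-0.87],
    [33,-18,5.5,-0.138,0.095,-0.95],
    [36,-19.7,6,-0.151,0.104,-1.04],
    [38.6,-21.1,6.5,-0.163,0.112,-1.13],
    [41.1,-22.5,7,-0.176,0.121,-1.213],
    [41.1,-22.5,7,-0.176,0.121,-1.213],
    [41.1,-22.5,7,-0.176,0.121,-1.213]
  ],
  "gripper": 0.34,
  "force": 60
}}

```text
t: 2.15
eef_pos: [557.9, -245.3, 180.1]
eef_rot: [0.681, 0.725, 0.072, 0.069]
force: [-0.2, -0.6, 1.0]
finger_gap: 0.331
```

```bash
python3 - <<'E'
from h import *
from rig import r
np.set_printoptions(suppress=True,precision=3)
f=r.grab_frame("wrist")
cv2.imwrite("pics/w1.png",f["color"][:,:,::-1])
p,R,s=cur();print(p,R.as_matrix(),s["finger_gap"],s["qpos"],s["force"],s["t"])
T=tool(.063,.2); bar=np.array([582.,-243,62])
print(rel(p,R,bar-8*T.apply([0,0,1]),T))
print(proj(f,[[578.7,-180,62],[586.3,-305,62],bar]))
E
```

```text
[ 557.764 -245.702  180.262] [[-0.062  0.978  0.199]
 [ 0.998  0.061  0.011]
 [-0.002  0.199 -0.98 ]] 0.333145658133159 [ 0.645  0.336 -0.354  1.936  0.064  0.703  0.337] [-0.608  0.214  0.796] 2.2
[ 0.135  0.032 11.274  0.     0.002 -0.   ]
[[254.998 122.447]
 [254.576 252.364]
 [254.204 192.983]]
```

View pics/w1.png

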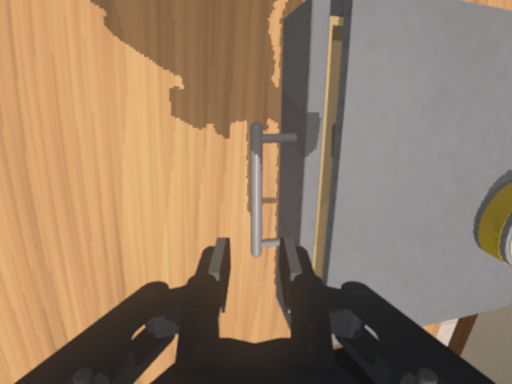

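The wrist view shows the bar from (256,124) to (256,252), where my estimate projects, within 2 px. I descend onto it now.

>>> {"fn": "servo_tool", "kwargs": {
  "targets": [
    [0,0,1.5,0,0,0],
    [0,0,3,0,0,0],
    [0,0,4.5,0,0,0],
    [0,0,6,0,0,0],
    [0.1,0,7.5,0,0,0],
    [0.1,0,9,0,0,0],
    [0.1,0,10,0,0,0],
    [0.1,0,10.7,0,0,0],
    [0.1,0,11.2,0,0,0],
    [0.1,0,11.2,0,0,0]
  ]
}}

```text
t: 3.45
eef_pos: [580.2, -242.8, 70.5]
eef_rot: [0.681, 0.725, 0.073, 0.069]
force: [-0.3, 0.5, 0.5]
finger_gap: 0.33
```

```bash
python3 - <<'E'
from rig import r
import cv2
f=r.grab_frame("wrist")
cv2.imwrite("pics/w2.png",f["color"][:,:,::-1])
print(r.sense()["force"],r.sense()["eef_pos"])
E
```

```text
[-0.72957489 -0.4807821   0.31997645] [ 580.27168709 -242.87211464   70.71857856]
```

View pics/w2.png

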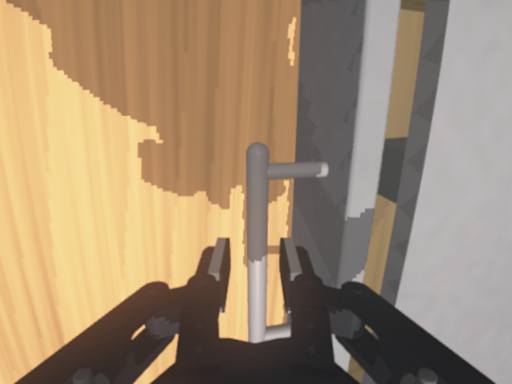

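The bar (column 257) lies midway between the pads (230 and 283) and nothing touches. I close on it.

>>> {"fn": "servo_tool", "kwargs": {
  "targets": [
    [0,0,0,0,0,0],
    [0,0,0,0,0,0],
    [0,0,0,0,0,0],
    [0,0,0,0,0,0],
    [0,0,0,0,0,0],
    [0,0,0,0,0,0]
  ],
  "gripper": 1,
  "force": 40
}}

```text
t: 4.25
eef_pos: [580.6, -242.9, 71.1]
eef_rot: [0.681, 0.725, 0.073, 0.069]
force: [-1.2, 1.0, 6.0]
finger_gap: 0.11
```

```bash
python3 - <<'E'
from h import *
np.set_printoptions(suppress=True,precision=3)
p,R,s=cur();u=np.array([np.cos(.063),np.sin(.063),0])
print(p,s["finger_gap"],s["force"], R.inv().apply(-u)*18.8)
E
```

```text
[ 580.579 -242.927   71.143] 0.10998479539996095 [-1.195  0.98   5.994] [  0.002 -18.419  -3.764]
```

>>> {"fn": "servo_tool", "kwargs": {
  "targets": [
    [0,-0.5,-0.1,0,0,0],
    [0,-1.5,-0.31,0,0,0],
    [0,-2.7,-0.55,0,0,0],
    [0,-4,-0.82,0,0,0],
    [0,-5.4,-1.1,0,0,0],
    [0,-6.8,-1.39,0,0,0],
    [0,-8.2,-1.68,0,0,0],
    [0,-9.6,-1.96,0,0,0],
    [0,-11,-2.25,0,0,0],
    [0,-12.4,-2.53,0,0,0],
    [0,-13.7,-2.8,0,0,0],
    [0,-15,-3.07,0,0,0],
    [0,-16,-3.27,0,0,0],
    [0,-16.9,-3.45,0,0,0],
    [0,-17.5,-3.58,0,0,0],
    [0,-17.9,-3.66,0,0,0],
    [0,-17.9,-3.66,0,0,0]
  ]
}}

```text
t: 6.38
eef_pos: [397.3, -254.6, 71.1]
eef_rot: [0.681, 0.725, 0.072, 0.069]
force: [-0.7, -0.2, 7.7]
finger_gap: 0.108
```

```bash
python3 - <<'E'
from h import *
from rig import r
np.set_printoptions(suppress=True,precision=3)
f=r.grab_frame("top")
cv2.imwrite("pics/t3.png",f["color"][:,:,::-1])
p,R,s=cur();print(p,s["finger_gap"],s["force"],s["qpos"],R.as_quat())
E
```

```text
[ 397.34  -254.599   71.058] 0.10127057927413477 [-1.072 -0.627  8.254] [ 0.858  0.334 -0.4    2.286  0.067  0.375  0.491] [0.681 0.725 0.072 0.069]
```

View pics/t3.png

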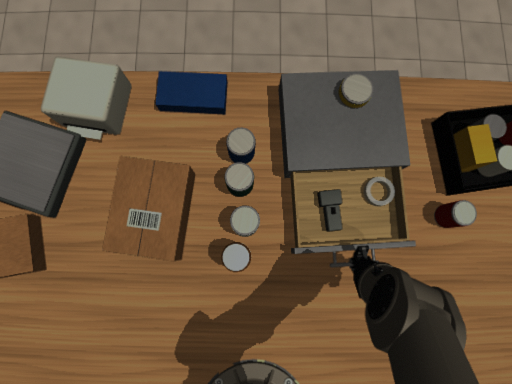

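Drawer is out by ~184 mm. The reader lies at about (331,210), head towards the unit, and a tape ring at (380,190). I open the jaws just enough and back off.

>>> {"fn": "servo_tool", "kwargs": {
  "targets": [
    [0,0,0,0,0,0],
    [0,0,0,0,0,0],
    [0,0,0,0,0,0],
    [0,0,-1,0,0,0],
    [0,0,-2.5,0,0,0],
    [0,0,-4.5,0,0,0],
    [0,0,-7,0,0,0],
    [0,0,-10,0,0,0],
    [0,0,-13,0,0,0],
    [0,0,-16,0,0,0],
    [0,0,-17,0,0,0]
  ],
  "gripper": 0.34
}}

```text
t: 7.8
eef_pos: [364.1, -256.6, 239.8]
eef_rot: [0.681, 0.725, 0.072, 0.071]
force: [-0.2, -0.8, -0.5]
finger_gap: 0.328
```

```bash
python3 - <<'E'
from h import *
from rig import r
np.set_printoptions(suppress=True,precision=3)
for n in("top","scene"):
    f=r.grab_frame(n)
    cv2.imwrite(f"pics/{n}4.png",f["color"][:,:,::-1])
    np.savez(f"pics/{n}4.npz",**{k:np.array(v) for k,v in f.items()})
im=cv2.imread("pics/top4.png");cv2.imwrite("pics/top4z.png",cv2.resize(im[150:260,280:420],None,fx=5,fy=5,interpolation=cv2.INTER_CUBIC))
im=cv2.imread("pics/scene4.png");cv2.imwrite("pics/scene4z.png",cv2.resize(im[90:200,120:280],None,fx=5,fy=5,interpolation=cv2.INTER_CUBIC))
p,R,s=cur();print(p,s["finger_gap"],s["force"],s["t"])
E
```

```text
[ 364.067 -256.571  238.575] 0.3315106193767865 [-0.683 -0.713 -0.498] 7.9
```

View pics/top4z.png

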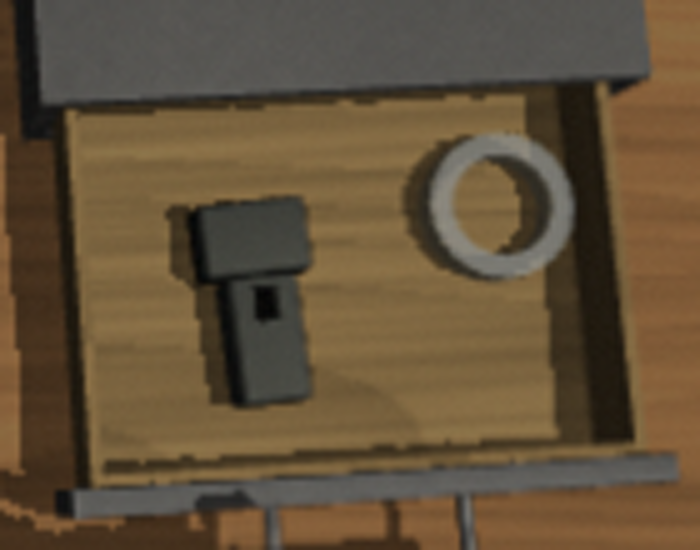

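View pics/scene4z.png

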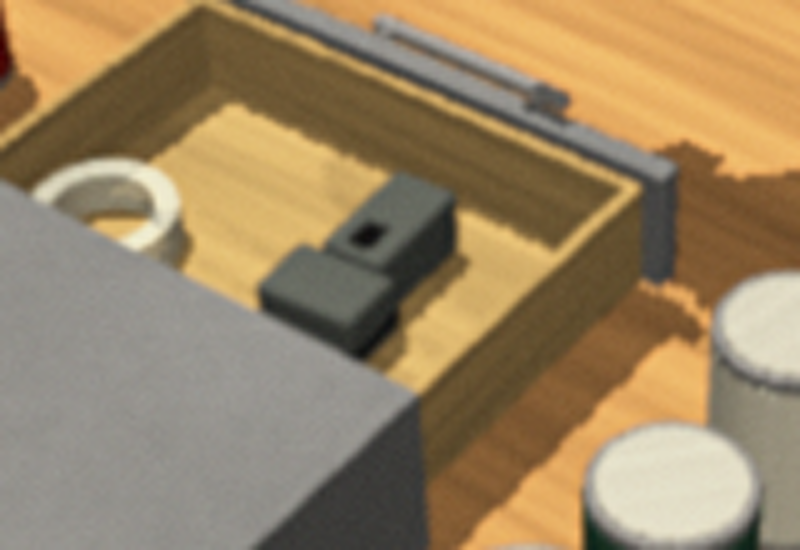

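```bash
python3 - <<'E'
from h import *
np.set_printoptions(suppress=True,precision=3)
t=np.load("pics/top4.npz")
z=lambda p,k,o:(np.array(p,float)+.5)/k-.5+np.array(o)
B=plane(t,z([(236,285),(300,277),(310,396),(243,405)],5,(280,150)),60)
Hd=plane(t,z([(200,209),(303,197),(310,268),(208,281)],5,(280,150)),58)
for n,X in(("body",B),("head",Hd)):
  print(n,X[:,:2].round(1).tolist(),X.mean(0),np.linalg.norm(X-np.roll(X,-1,0),axis=1))
  for a,b in((0,3),(1,2)):
    d=X[a]-X[b];print("yaw x",np.arctan2(d[1],d[0]))
  for a,b in((0,1),(3,2)):
    d=X[a]-X[b];print("yaw y",np.arctan2(-d[0],d[1]))
tail=(B[2]+B[3])/2; nose=(Hd[0]+Hd[1])/2; d=nose-tail; print("len",np.linalg.norm(d[:2]),"yaw",np.arctan2(d[1],d[0]),tail,nose)
W=plane(t,z([(67,108),(605,85),(635,440),(92,485)],5,(280,150)),78);print("drawer rim",W)
p,R,s=cur();print(p)
E
```

```text
body [[545.4, -184.6], [550.0, -218.7], [487.6, -222.6], [482.6, -187.2]] [ 516.386 -203.275   60.   ] [34.373 62.516 35.714 62.792]
yaw x 0.04201022751204819
yaw x 0.06311321475482158
yaw y 0.13411642094991835
yaw y 0.1387901873069541
head [[585.8, -166.6], [592.9, -221.8], [555.0, -224.6], [547.5, -170.2]] [ 570.312 -195.781   58.   ] [55.661 37.975 54.907 38.385]
yaw x 0.09537006017378631
yaw x 0.07510921585050093
yaw y 0.12875001818079357
yaw y 0.13681548880369682
len 104.78170150556923 yaw 0.10291778695818608 [ 485.104 -204.92    60.   ] [ 589.331 -194.155   58.   ]
drawer rim [[ 634.93   -93.867   78.   ]
 [ 651.988 -380.851   78.   ]
 [ 464.96  -388.122   78.   ]
 [ 440.736 -105.676   78.   ]]
[ 364.067 -256.571  238.575]
```

```bash
python3 - <<'E'
from h import *
np.set_printoptions(suppress=True,precision=3)
p,R,s=cur()
T=tool(.11+np.pi/2); print(rel(p,R,[534.5,-199.5,190],T))
E
```

```text
[ 4.644 16.043  8.228  0.153  0.166 -1.612]
```

>>> {"fn": "servo_tool", "kwargs": {
  "targets": [
    [0.4,1.3,0.7,0.013,0.014,-0.13],
    [0.8,2.6,1.4,0.025,0.027,-0.27],
    [1.2,4,2,0.038,0.041,-0.4],
    [1.6,5.3,2.7,0.05,0.055,-0.54],
    [1.9,6.7,3.4,0.064,0.07,-0.67],
    [2.3,8,4.1,0.077,0.083,-0.81],
    [2.7,9.4,4.8,0.089,0.097,-0.94],
    [3.1,10.7,5.5,0.102,0.11,-1.07],
    [3.5,12,6.2,0.115,0.125,-1.21],
    [3.9,13.4,6.9,0.128,0.138,-1.34],
    [4.3,14.7,7.5,0.14,0.152,-1.48],
    [4.64,16,8.2,0.153,0.166,-1.612],
    [4.64,16,8.2,0.153,0.166,-1.612],
    [4.64,16,8.2,0.153,0.166,-1.612]
  ],
  "gripper": -1
}}

```text
t: 9.65
eef_pos: [533.2, -199.0, 188.1]
eef_rot: [-0.054, 0.999, 0.002, -0.001]
force: [0.2, -0.3, 0.4]
finger_gap: 0.998
```

```bash
python3 - <<'E'
from h import *
from rig import r
np.set_printoptions(suppress=True,precision=3)
n="wrist";f=r.grab_frame(n)
cv2.imwrite(f"pics/w5.png",f["color"][:,:,::-1])
np.savez(f"pics/w5.npz",**{k:np.array(v) for k,v in f.items()})
p,R,s=cur();print(p,R.as_matrix(),s["finger_gap"],s["qpos"],s["t"])
E
```

```text
[ 533.202 -199.324  188.408] [[-0.994 -0.108 -0.002]
 [-0.108  0.994  0.003]
 [ 0.002  0.003 -1.   ]] 0.9989827403975426 [ 0.803  0.402 -0.692  1.872  0.303  0.978  1.656] 9.7
```

View pics/w5.png

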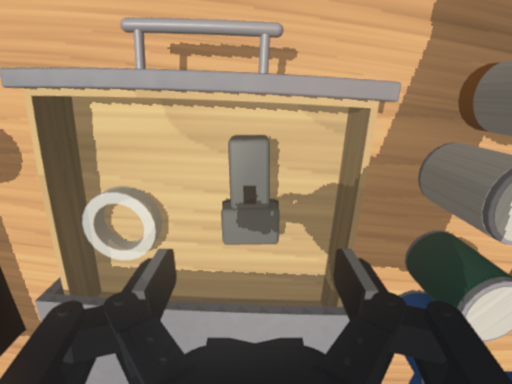

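The wrist view shows the reader at (229–279, 136–243), tail towards the front panel, almost square to the jaws. I measure it here to compare with the top view.

```bash
python3 - <<'E'
from h import *
im=cv2.imread("pics/w5.png");cv2.imwrite("pics/w5z.png",cv2.resize(im[125:250,190:310],None,fx=4.8,fy=4.8,interpolation=cv2.INTER_CUBIC))
E
```

```text
(no output)
```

View pics/w5z.png

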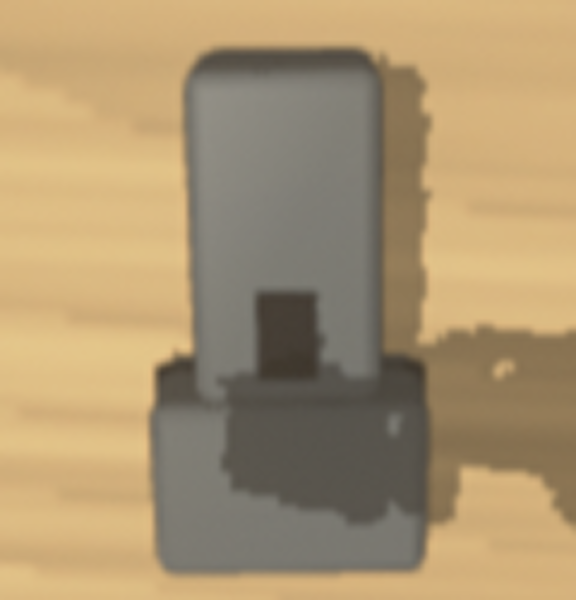

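```bash
python3 - <<'E'
from h import *
np.set_printoptions(suppress=True,precision=3)
t=np.load("pics/w5.npz")
z=lambda p:(np.array(p,float)+.5)/4.8-.5+np.array((190,125))
B=plane(t,z([(186,90),(381,90),(382,340),(196,340)]),60)
H=plane(t,z([(153,410),(427,405),(425,570),(160,572)]),58)
T=plane(t,z([(285,68)]),60);N=plane(t,z([(293,574)]),58)
m1=(B[0]+B[1])/2;m2=(B[2]+B[3])/2;h1=(H[0]+H[1])/2;h2=(H[2]+H[3])/2
print(B,H,T,N,m1,m2,h1,h2,sep="\n")
for d in(m2-m1,h2-m1,N[0]-T[0]):print(np.linalg.norm(d),np.arctan2(d[1],d[0]))
for a in(B[0]-B[1],B[3]-B[2],H[0]-H[1],H[3]-H[2]):print("w",np.linalg.norm(a),np.arctan2(a[0],-a[1]))
E
```

```text
[[ 491.03  -226.572   60.   ]
 [ 487.137 -190.474   60.   ]
 [ 535.963 -184.176   60.   ]
 [ 539.901 -220.695   60.   ]]
[[ 556.501 -228.26    58.   ]
 [ 549.468 -173.183   58.   ]
 [ 586.772 -168.471   58.   ]
 [ 593.254 -224.23    58.   ]]
[[ 485.017 -208.659   60.   ]]
[[ 590.679 -196.167   58.   ]]
[ 489.083 -208.523   60.   ]
[ 537.932 -202.435   60.   ]
[ 552.985 -200.722   58.   ]
[ 590.013 -196.351   58.   ]
49.2263020718201 0.12398230189178676
101.68069809771721 0.12002336131958127
106.41596976358164 0.11767728209444782
w 36.30650468682946 0.10744397941214025
w 36.731298626928485 0.10741240207581065
w 55.524907048259315 0.12700327160381802
w 56.134203826604846 0.11572377583072377
```

>>> {"fn": "servo_tool", "kwargs": {
  "targets": [
    [0,-0.25,1.5,0,0,-0.01],
    [0,-0.25,3.2,0,0,-0.01],
    [0,-0.25,5,0,0,-0.01],
    [0,-0.25,6.8,0,0,-0.01],
    [0,-0.25,8.6,0,0,-0.01],
    [0,-0.25,10.4,0,0,-0.01],
    [0,-0.25,12,0,0,-0.01],
    [0,-0.25,13.2,0,0,-0.01],
    [0,-0.25,14,0,0,-0.01],
    [0,-0.25,14.1,0,0,-0.01],
    [0,-0.25,14.1,0,0,-0.01]
  ]
}}

```text
t: 11.08
eef_pos: [534.2, -201.3, 48.2]
eef_rot: [-0.06, 0.998, 0.001, -0.0]
force: [0.0, -0.7, 0.1]
finger_gap: 1.002
```

```bash
python3 - <<'E'
from h import *
from rig import r
np.set_printoptions(suppress=True,precision=3)
n="wrist";f=r.grab_frame(n)
cv2.imwrite(f"pics/w6.png",f["color"][:,:,::-1])
p,R,s=cur();print(p,s["force"],s["t"])
E
```

```text
[ 534.264 -201.372   48.299] [ 0.386 -0.671  0.398] 11.125
```

View pics/w6.png

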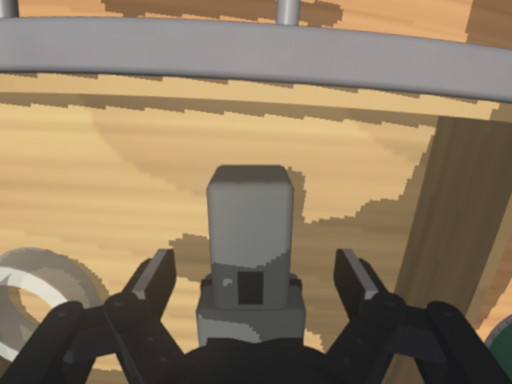

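The reader (centre column 250) sits between the pads (175 and 335), with no contact. I close on it.

>>> {"fn": "servo_tool", "kwargs": {
  "targets": [
    [0,0,0,0,0,0],
    [0,0,0,0,0,0],
    [0,0,0,0,0,0],
    [0,0,0,0,0,0],
    [0,0,0,0,0,0],
    [0,0,0,0,0,0],
    [0,0,0,0,0,0],
    [0,0,0,0,0,0]
  ],
  "gripper": 1,
  "force": 50
}}

```text
t: 12.12
eef_pos: [534.3, -201.4, 48.2]
eef_rot: [-0.06, 0.998, 0.001, -0.0]
force: [-1.0, 0.2, 5.0]
finger_gap: 0.436
```

```bash
python3 - <<'E'
from h import *
from rig import r
np.set_printoptions(suppress=True,precision=3)
n="wrist";f=r.grab_frame(n)
cv2.imwrite(f"pics/w7.png",f["color"][:,:,::-1])
p,R,s=cur();print(p,s["force"],s["t"],s["finger_gap"])
E
```

```text
[ 534.314 -201.379   48.21 ] [-0.817 -0.092  5.454] 12.175 0.4381964556943131
```

View pics/w7.png

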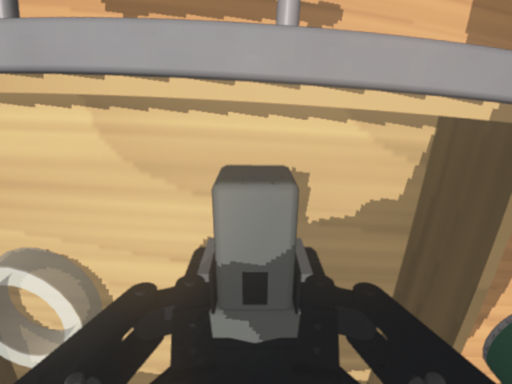

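Opening 37 mm matches the 38 mm body, so it is gripped. I lift straight up.

>>> {"fn": "servo_tool", "kwargs": {
  "targets": [
    [0,0,-0.5,0,0,0],
    [0,0,-1.3,0,0,0],
    [0,0,-2.5,0,0,0],
    [0,0,-4,0,0,0],
    [0,0,-6,0,0,0],
    [0,0,-8,0,0,0],
    [0,0,-10,0,0,0],
    [0,0,-12,0,0,0],
    [0,0,-14,0,0,0],
    [0,0,-16,0,0,0],
    [0,0,-18,0,0,0],
    [0,0,-20,0,0,0],
    [0,0,-22,0,0,0],
    [0,0,-23.5,0,0,0],
    [0,0,-24,0,0,0],
    [0,0,-24,0,0,0]
  ]
}}

```text
t: 14.18
eef_pos: [534.3, -201.8, 287.8]
eef_rot: [-0.06, 0.998, 0.001, -0.001]
force: [0.1, -0.7, -1.6]
finger_gap: 0.438
```

```bash
python3 - <<'E'
from h import *
from rig import r
np.set_printoptions(suppress=True,precision=3)
for n in("wrist","scene"):
    f=r.grab_frame(n)
    cv2.imwrite(f"pics/{n}8.png",f["color"][:,:,::-1])
    np.savez(f"pics/{n}8.npz",**{k:np.array(v) for k,v in f.items()})
p,R,s=cur();print(p,R.as_quat(),s["force"],s["t"],s["finger_gap"],s["qpos"])
# target: reader yaw -0.123, window at label; grip at reader x=4 -> window 36 ahead
g=36;yaw=-.123;L=np.array([502.8,277.4]);d=np.array([np.cos(yaw),np.sin(yaw)])
xy=L-g*d;T=tool(yaw+np.pi/2)
for z in(285,230):print(xy,rel(p,R,[*xy,z],T))
E
```

```text
[ 534.015 -201.76   287.151] [-0.06   0.998  0.001 -0.001] [-0.281 -0.204 -1.063] 14.275 0.4368995778929328 [ 0.85   0.304 -0.731  1.763  0.217  1.16   1.746]
[467.072 281.817] [ 0.823 48.811  0.354  0.003 -0.002  0.244]
[467.072 281.817] [ 0.812 48.796  5.854  0.003 -0.002  0.244]
```

View pics/scene8.png

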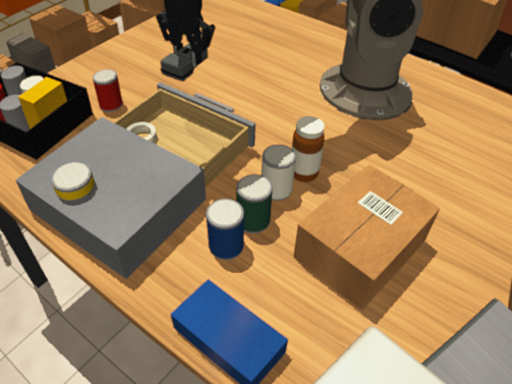

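View pics/wrist8.png

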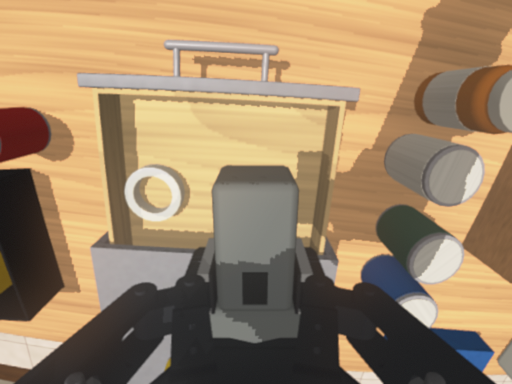

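The reader hangs level in the gripper, well above the row (underside ~260 mm, jar 150). Now I carry it across.

>>> {"fn": "servo_tool", "kwargs": {
  "targets": [
    [0,0.5,0,0,0,0.003],
    [0,1.8,0,0,0,0.009],
    [0.1,3.8,0,0,0,0.019],
    [0.1,6.4,0,0,0,0.032],
    [0.2,9.2,0,0,0,0.046],
    [0.2,12.1,0,0,0,0.06],
    [0.3,15,0,0,0,0.075],
    [0.3,18,0,0,0,0.09],
    [0.4,21,0,0,0,0.105],
    [0.4,24,0,0,0,0.12],
    [0.5,27,0,0,0,0.135],
    [0.5,30,0,0,0,0.15],
    [0.6,33,0,0,0,0.165],
    [0.6,36,0,0,0,0.18],
    [0.7,39,0,0,0,0.195],
    [0.7,41.9,0,0,0,0.21],
    [0.8,44.5,0,0,0,0.222],
    [0.8,46.7,0,0,0,0.234],
    [0.8,48.2,0,0,0,0.24],
    [0.8,48.8,0,0,0,0.244]
  ]
}}

```text
t: 16.77
eef_pos: [466.3, 283.3, 289.0]
eef_rot: [0.061, 0.998, 0.001, -0.001]
force: [-0.4, -0.3, -1.4]
finger_gap: 0.435
```

>>> {"fn": "servo_tool", "kwargs": {
  "targets": [
    [0,0,0.5,0,0,0],
    [0,0,1.5,0,0,0],
    [0,0,3,0,0,0],
    [0,0,4.5,0,0,0],
    [0,0,5.5,0,0,0],
    [0,0,6,0,0,0],
    [0,0,6,0,0,0],
    [0,0,6,0,0,0]
  ]
}}

```text
t: 17.77
eef_pos: [467.7, 282.0, 229.3]
eef_rot: [0.062, 0.998, 0.001, -0.001]
force: [0.1, -0.4, -1.0]
finger_gap: 0.438
```

```bash
python3 - <<'E'
from h import *
from rig import r
np.set_printoptions(suppress=True,precision=3)
for n in("wrist","scene","top"):
    f=r.grab_frame(n)
    cv2.imwrite(f"pics/{n}9.png",f["color"][:,:,::-1])
    np.savez(f"pics/{n}9.npz",**{k:np.array(v) for k,v in f.items()})
p,R,s=cur();print(p,R.as_quat(),s["force"],s["t"],s["finger_gap"],s["qpos"])
im=cv2.imread("pics/scene9.png");cv2.imwrite("pics/scene9z.png",cv2.resize(im[80:280,270:470],None,fx=3,fy=3,interpolation=cv2.INTER_CUBIC))
im=cv2.imread("pics/top9.png");cv2.imwrite("pics/top9z.png",cv2.resize(im[150:290,80:270],None,fx=4,fy=4,interpolation=cv2.INTER_CUBIC))
E
```

```text
[467.688 281.937 229.32 ] [ 0.062  0.998  0.001 -0.   ] [-0.708 -0.681 -1.668] 17.925 0.4345473802366173 [ 0.088  0.365 -0.91   1.877  0.327  1.057  0.494]
```

View pics/scene9z.png

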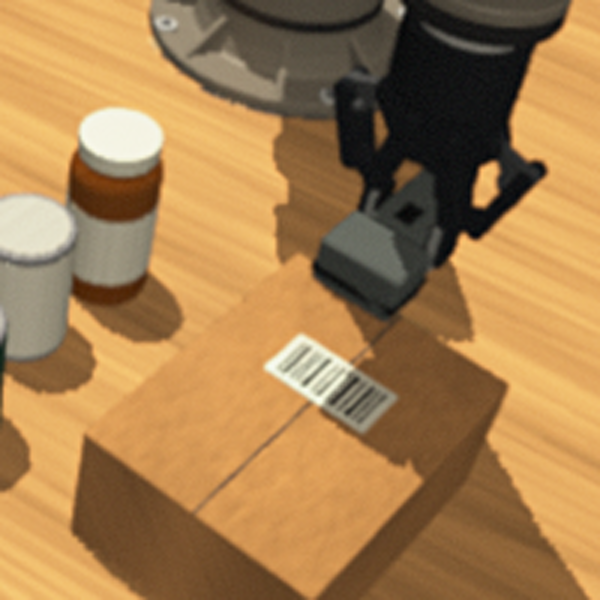

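View pics/wrist9.png

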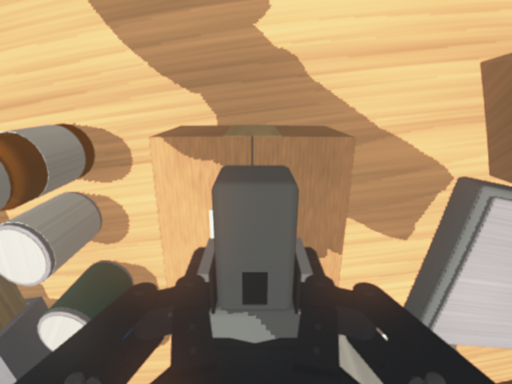

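View pics/top9z.png

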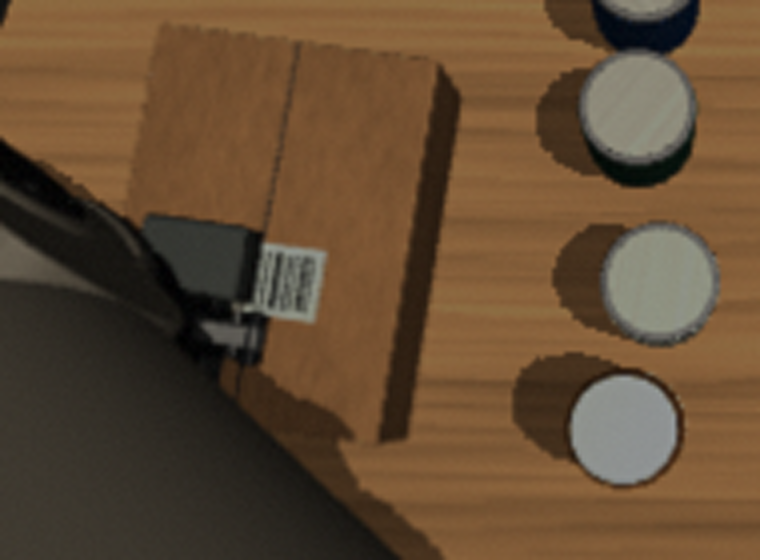

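```bash
python3 - <<'E'
from h import *
im=cv2.imread("pics/wrist9.png");cv2.imwrite("pics/w9z.png",cv2.resize(im[155:355,180:330],None,fx=3,fy=3,interpolation=cv2.INTER_CUBIC))
im=cv2.imread("pics/scene9.png");cv2.imwrite("pics/s9zz.png",cv2.resize(im[130:195,365:430],None,fx=9,fy=9,interpolation=cv2.INTER_CUBIC))
E
```

View pics/w9z.png

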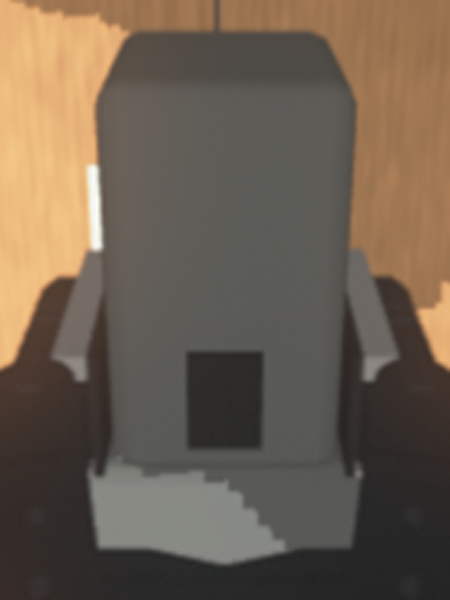

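View pics/s9zz.png

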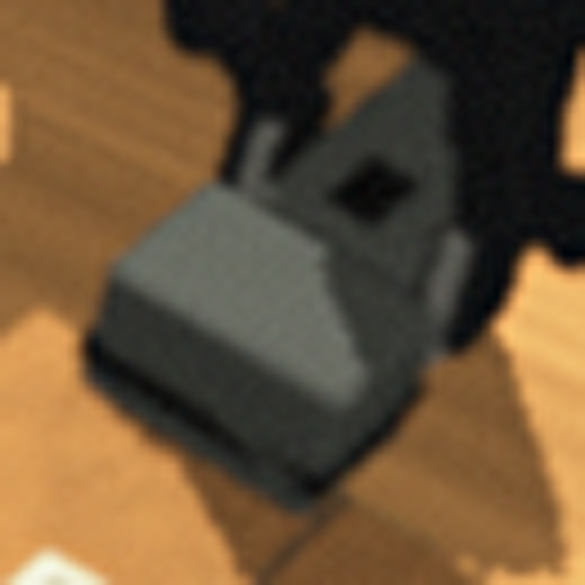

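```bash
python3 - <<'E'
from h import *
np.set_printoptions(suppress=True,precision=1)
t=np.load("pics/top9.npz");s=np.load("pics/scene9.npz");w=np.load("pics/wrist9.npz")
z=lambda p,k,o:(np.array(p,float)+.5)/k-.5+np.array(o)
A=z([(357,402)],9,(365,130));B=z([(113,268)],9,(365,130));a=z([(148,213)],4,(80,150));b=z([(250,229)],4,(80,150))
pa,ea=tri(s,A,t,a);pb,eb=tri(s,B,t,b);print("tri",pa,ea,pb,eb)
tcp=np.array([467.7,281.9,229.3]);yaw=-.124
R=Ro.from_euler("z",yaw)
zt=tcp[2]-26.2
org=np.array([*tcp[:2],zt])-R.apply([3.8,0,0])
M=lambda x,y,h:org+R.apply([x,y,h])
print("model nose +y,-y top",M(62,29,36),M(62,-29,36))
print("scene meas top",A,B,"bot",z([(305,508),(88,350)],9,(365,130)))
print("scene model",proj(s,[M(62,29,36),M(62,-29,36),M(62,29,0),M(62,-29,0)]))
print("wrist meas",z([(98,95),(355,95),(112,465),(337,465),(120,35),(328,35)],3,(180,155)))
print("wrist model",proj(w,[M(-46,-19,38),M(-46,19,38),M(22,-19,38),M(22,19,38),M(-46,-19,0),M(-46,19,0)]))
print("window",M(40,0,0))
# label from scene
im=cv2.imread("pics/scene0.png")
P=plane(s,[[381,207.5]],111);print(P)
z0=np.load("pics/scene0.npz")
m=((im.min(2)>140)).astype(np.uint8);m[:185]=0;m[230:]=0;m[:,:350]=0;m[:,410:]=0
m=cv2.morphologyEx(m,cv2.MORPH_CLOSE,np.ones((5,5)));c=max(cv2.findContours(m,0,2)[0],key=cv2.contourArea)
q=cv2.approxPolyDP(c,3,True).reshape(-1,2);print(q);print(plane(z0,q,111),plane(z0,q,111).mean(0))
E
```

```text
tri [527.2 303.2 239.9] 1.5297806750395544 [520.1 247.4 237.6] 0.8427295910514877
model nose +y,-y top [529.  303.5 239.1] [521.9 245.9 239.1]
scene meas top [[404.2 174.2]] [[377.1 159.3]] bot [[398.4 186. ]
 [374.3 168.4]]
scene model [[403.4 175.2]
 [376.3 158.9]
 [398.5 189.2]
 [372.4 173. ]]
wrist meas [[212.3 186.3]
 [298.  186.3]
 [217.  309.7]
 [292.  309.7]
 [219.7 166.3]
 [289.  166.3]]
wrist model [[207.9 182. ]
 [299.4 182.1]
 [215.6 313.1]
 [291.8 313.1]
 [218.8 162.4]
 [288.7 162.4]]
window [503.6 277.4 203.1]
[[503.7 277.  111. ]]
[[358 201]
 [389 223]
 [401 213]
 [370 191]]
[[517.3 231.5 111. ]
 [530.1 308.1 111. ]
 [491.5 316.  111. ]
 [477.1 237.9 111. ]] [504.  273.4 111. ]
```

The measured nose corners agree with my model of the held reader within 2 mm, and the window is over the label. I go down 6.2 cm slowly, checking partway through the force.

>>> {"fn": "servo_tool", "kwargs": {
  "targets": [
    [0,0,0.4,0,0,0],
    [0,0,1.1,0,0,0],
    [0,0,2,0,0,0],
    [0,0,3,0,0,0],
    [0,0,4,0,0,0],
    [0,0,4.9,0,0,0],
    [0,0,5.6,0,0,0],
    [0,0,6,0,0,0],
    [0,0,6.2,0,0,0],
    [0,0,6.2,0,0,0],
    [0,0,6.2,0,0,0],
    [0,0,6.2,0,0,0]
  ]
}}

```text
t: 19.42
eef_pos: [467.5, 282.0, 167.1]
eef_rot: [0.062, 0.998, 0.001, -0.001]
force: [-0.1, 0.4, -1.6]
finger_gap: 0.441
```

```bash
python3 - <<'E'
from h import *
from rig import r
np.set_printoptions(suppress=True,precision=3)
for n in("scene","top"):
    f=r.grab_frame(n)
    cv2.imwrite(f"pics/{n}10.png",f["color"][:,:,::-1])
    np.savez(f"pics/{n}10.npz",**{k:np.array(v) for k,v in f.items()})
p,R,s=cur();print(p,R.as_quat(),R.as_matrix()[:,2],s["force"],s["t"],s["finger_gap"],abs(s["joint_vel"]).max())
im=cv2.imread("pics/scene10.png");cv2.imwrite("pics/scene10z.png",cv2.resize(im[120:270,290:450],None,fx=4,fy=4,interpolation=cv2.INTER_CUBIC))
im=cv2.imread("pics/top10.png");cv2.imwrite("pics/top10z.png",cv2.resize(im[150:290,80:270],None,fx=4,fy=4,interpolation=cv2.INTER_CUBIC))
E
```

```text
[467.492 281.975 167.062] [ 0.062  0.998  0.001 -0.001] [-0.001  0.002 -1.   ] [-0.196 -0.71  -1.983] 19.525 0.4354336851561399 0.0006148194944095441
```

View pics/scene10z.png

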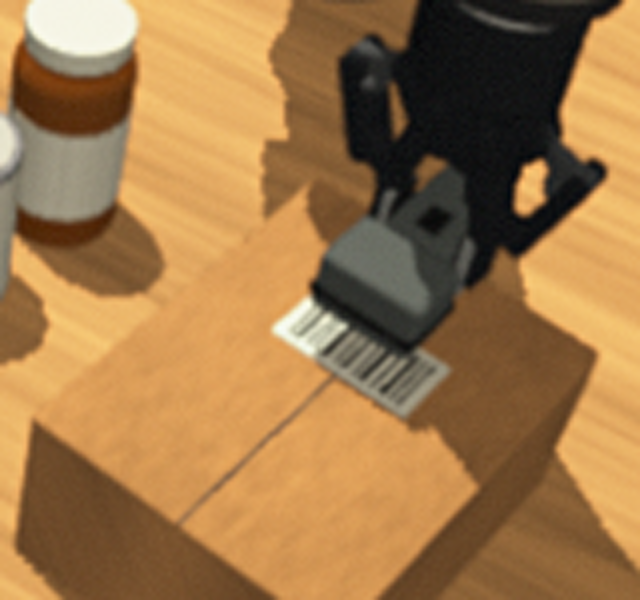

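View pics/top10z.png

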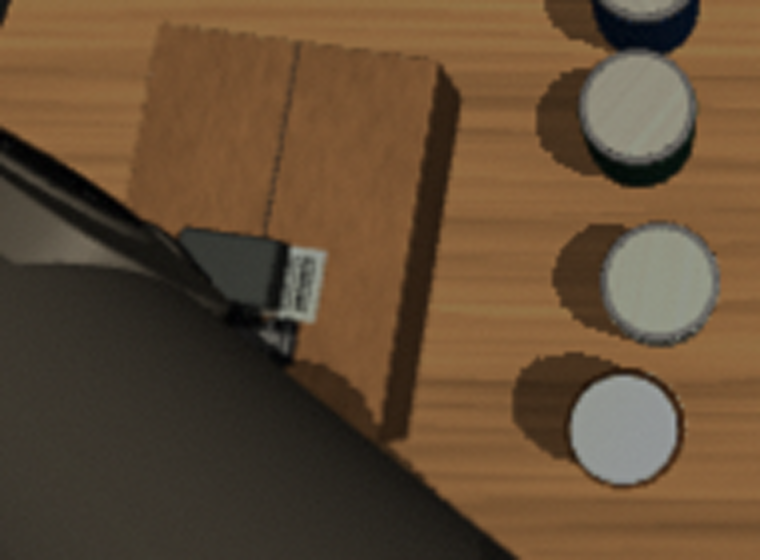

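```bash
python3 - <<'E'
from h import *
np.set_printoptions(suppress=True,precision=1)
t=np.load("pics/top10.npz");s=np.load("pics/scene10.npz")
z=lambda p,k,o:(np.array(p,float)+.5)/k-.5+np.array(o)
tcp=np.array([467.5,282,167.06]);R=Ro.from_euler("z",-.124)
org=tcp-[0,0,26.2]-R.apply([3.8,0,0]);M=lambda x,y,h:org+R.apply([x,y,h])
P=[M(62,29,36),M(62,-29,36),M(62,29,0),M(62,-29,0)]
print("scene zoom model",(proj(s,P)-[290,120])*4,"top",(proj(t,P)-[80,150])*4)
print("window",M(40,0,0))
E
python3 - <<'E'
import cv2
im=cv2.imread("pics/scene10.png");cv2.imwrite("pics/s10zz.png",cv2.resize(im[165:225,355:415],None,fx=9,fy=9,interpolation=cv2.INTER_CUBIC))
E
```

```text
scene zoom model [[420.9 315.6]
 [319.1 251.1]
 [403.1 366.3]
 [304.6 302.2]] top [[181.9 222.3]
 [280.8 236.1]
 [200.9 229.1]
 [296.  242.4]]
window [503.4 277.5 140.9]
```

View pics/s10zz.png

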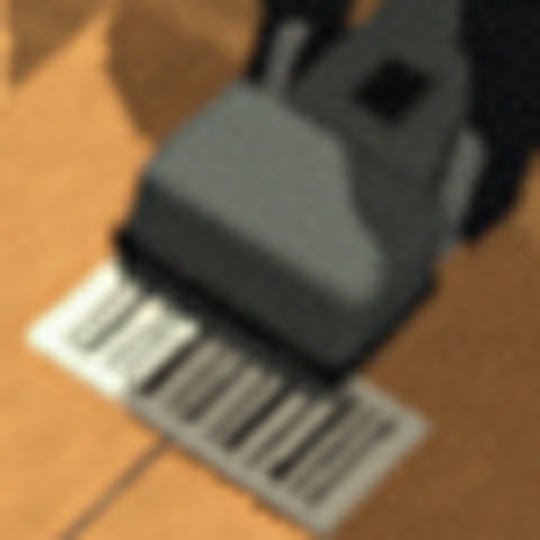

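View pics/scene10.png

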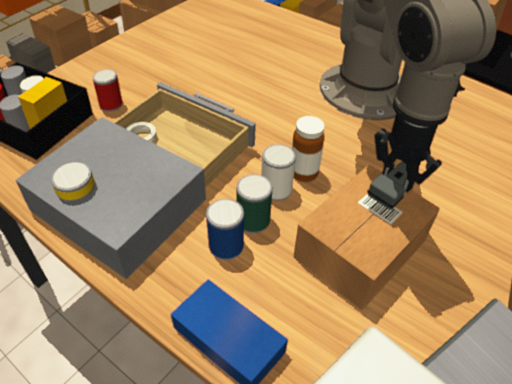

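```bash
python3 - <<'E'
from rig import r
s=r.sense();print(s["t"],s["eef_pos"],s["finger_gap"],s["force"])
print(r.finish_job())
E
```

```text
19.525 [467.49234645 281.97483358 167.06188607] 0.4354336851561399 [-0.19635714 -0.70961699 -1.98346811]
the job is handed in; nothing more can be done
None
```

I pulled the drawer out by about 184 mm and took the reader out by its body. I carried it over the tins and jar with its underside about 260 mm up, then lowered it over the label and handed in at 19.5 s, still holding it.

**Last checks**
- **Window position:** computed at (503.4, 277.5, 140.9) mm, against a label centre of about (503, 277, 111) mm, so about 30 mm up.
- **Orientation:** the reader's yaw is -0.124 rad and the carton's about -0.123 rad. The tool points straight down to within about 0.002 rad.
- **Grip and stillness:** the opening is about 37 mm, matching the 38 mm body. The arm was at rest, with only the reader's weight (about 2 N) on the wrist.
- **Tins and jar:** they look to be standing where they were in the last scene picture.

**Disagreements**
- **Head's lower front edge:** in the scene view it appears 3–4 px (about 10 mm) higher than my box model of the reader. The head's top corners agreed within about 2 mm by triangulation. I took it for a rounded or chamfered lower edge and did not correct the height.
- **Other small errors:** the top and wrist cameras put the reader's centreline in the drawer 2–3 mm apart. A rough outline of the label in the scene view put its centre about 4 mm off in y, but I used the top-view figure.

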